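Load the serving board and slide it out

ROBOT

A 7-joint arm with a two-finger parallel gripper is mounted at the origin on the work surface. World frame = base frame: x ahead of the robot, y to its left, z up, the work surface at z = 0. Lengths are in mm, angles in rad, forces in N, time in s.
With the tool pointing down it reaches from about 425 to 875 mm from the base axis. Payload 4.7 kg.
Tool frame: the origin (TCP) lies on the centre line of the jaws, within the pads' length; the fingertips stand 14 mm ahead of it and the grasp point (between the pads) lies 5 mm behind it; z points along the fingers, y is the line along which they close (so a half turn about z gives the same grasp; the last joint's range is limited). The gripper opens to 87 mm and grips with 3 to 60 N. Pads are 19 mm wide; open, the fingers measure 117 mm over their backs; the gripper's body (75 mm by 190 mm) begins 51 mm behind the grasp point.
Start: joints at [1.142, 0.321, -0.07, 1.45, 0.023, 1.371, -0.057], TCP at [278.49, -587.339, 236.587] pointing down, gripper open.
Joint ranges: [-2.86, 2.86], [-0.3, 2.09], [-1.38, 1.24], [0.06, 2.45], [-1.56, 4.7], [0.09, 2.05], [-2.69, 2.69]. Speed limits (rad/s): [2.57, 2.57, 3.14, 3.14, 3.14, 3.14, 3.14].

INTERFACE

Orientations are given as a unit quaternion [w, x, y, z].
In Python, from workcell import bot gives the robot as it stands.
- The arm moves only by the tool arm_command, never from a script. Its argument "moves" is a list of rows, each an object with "travel": the shift along the tool's x, y, z in m, a list of three; "turn": the turn, a rotation vector about the tool's x, y, z in degrees, a list of three; "gripper": the finger opening in m, from 0 to 0.087. In form: [{"travel": [tx, ty, tz], "turn": [wx, wy, wz], "gripper": gripper}, ...]. A call has 1 to 20 rows; each row shifts and turns the commanded pose from where the row before left it, along the tool's axes as they then stand; what a row does not reach is not made up. A row lasts 1/8 s, in which the tool goes at most 62.5 mm and 10.7 degrees, less where a joint would pass 70% of its speed; a pose out of reach is approached as far as the arm can. A call with a gripper value outside its range is refused whole. The fingers move at their own pace and stop on an object; "squeeze" is the grip in N (left out, the last holds). Time passes only in rows, so rows that do not move let the fingers close. It gives the time, the measured TCP pose, the force, the opening and the grip force at its end, in the units of the state.
- bot.read_state(): the state, without advancing time (a new reading comes with each control period).
- bot.snapshot(name): name is "scene" or "top" or "wrist"; returns the picture (400x640x3 uint8, red, green, blue); there is no depth.
- bot.camera_model(name): a dict with "fx", "fy", "cx", "cy" (pixels), "k1" (the pictures are not rectified: a ray, as slopes to the right and down, at radius r is drawn at 1 + k1 r^2 times it, then the intrinsics apply), "rvec" (rotation vector, rad) and "tvec" (3), from world to camera coordinates, as OpenCV has them. Camera axes: x right, y down, z forward; pixel columns grow to the right and rows downward; lengths in mm; the calibration is good to about 2 mm. A picture is of the moment at which its call begins: read the wrist's pose just before it. camera_model takes no time and is no camera call; for the wrist camera it gives the pose at the moment of the call.
- bot.sign_off(): hands the job in; it is judged then, once.
The state is a dict: "t": time; "joint_pos": joint angles; "dq": joint speeds; "joint_efforts": joint torques, N m; "tool_pos": TCP position; "orientation": TCP orientation; "ft_force": force on the tool from outside, world axes, zero at the start; "wrist_torque": the same for the moment, N m; "gripper_width": finger opening in mm; "finger_force": force on a finger pad.
Only numpy, scipy, OpenCV 4.12 (cv2) and the standard library are available. Lean on these libraries where they do the work, as an engineer would, in place of code of your own. Each camera call takes 0.05 s, during which the arm holds its last target. There are 200 camera calls.

TASK

Lift the three chocolate truffles off their little pedestals and set one in each of the three wells of the wooden serving board. Then, without lifting the board, slide it straight out along its riser, wells end first, until the dark line inlaid across it is level with the riser's end edge, so that the neighbour can reach the sweets. Finish while still holding the handle end, so that the loaded, overhanging board lies flat and does not tip, and leave everything else on the table where it is.

Things in the scene. Friction and masses are not known exactly. Their poses are not given: they have to be found in the camera images.
- board: Loose pale wooden board, 320 (x) x 90 (y) x 18 mm, about 0.4 kg, flat on the riser; origin at the centre of its underside. Three wells towards its +x end, handle bar across the -x end, a thin dark line between. x points outward, the way to slide. At first it juts out 20 to 60 mm past the riser. With the line at the edge the loaded board tips if let go: hold the handle end down (about 3 N).
- handle (a point): Middle of the top of the board's handle bar: a solid upright wooden bar glued on the board 135 mm inward (-x) of its origin, 70 mm long across the board (y), 18 mm thick along x, 30 mm tall; its top is 48 mm above the board's underside. Pinched from above with the fingers closing along the board's x.
- mark (a point): Middle of the dark inlaid line, 6 mm wide and running across the board's upper face, 40 mm inward (-x) of the board's origin. When it stands over the riser's edge the board overhangs 200 mm.
- well0 (a point): Centre of a 34 mm truffle when it is seated in the innermost well (round, flat-floored, 38 mm across, 8 mm deep), on the board's centre line; this point is 9 mm above the board's upper face. 38 mm from the board's origin along its x.
- well1 (a point): Centre of a 34 mm truffle when it is seated in the middle well (round, flat-floored, 38 mm across, 8 mm deep), on the board's centre line; this point is 9 mm above the board's upper face. 84 mm from the board's origin along its x.
- well2 (a point): Centre of a 34 mm truffle when it is seated in the outermost well (round, flat-floored, 38 mm across, 8 mm deep), on the board's centre line; this point is 9 mm above the board's upper face. 130 mm from the board's origin along its x.
- riser: Fixed low dark wooden riser that the board lies on, 280 mm long (x), 150 mm wide (y), top 45 mm above the table, no side guides; origin at the centre of its foot. x points outward (roughly to the robot's right), the direction to slide in.
- riser_edge (a point): Middle of the riser's outer top edge (its +x end, 140 mm from its origin), axes as the riser's. The dark line must come directly above this edge.
- truffle_a_center (a point): Hard round chocolate truffle, dark brown ball 34 mm across, 22 g; this point is its centre. It starts sitting on the mouth of one of the pedestals, centre 42 mm above the table.
- truffle_b_center (a point): Hard round chocolate truffle, dark brown ball 34 mm across, 22 g; this point is its centre. It starts sitting on the mouth of one of the pedestals, centre 42 mm above the table.
- truffle_c_center (a point): Hard round chocolate truffle, dark brown ball 34 mm across, 22 g; this point is its centre. It starts sitting on the mouth of one of the pedestals, centre 42 mm above the table.
- stand_a: White ceramic pedestal: upright tube 28 mm tall, 27 mm outer and 20 mm inner diameter, fixed to the table, origin at the centre of its foot. Carries truffle a.
- stand_b: White ceramic pedestal: upright tube 28 mm tall, 27 mm outer and 20 mm inner diameter, fixed to the table, origin at the centre of its foot. Carries truffle b.
- stand_c: White ceramic pedestal: upright tube 28 mm tall, 27 mm outer and 20 mm inner diameter, fixed to the table, origin at the centre of its foot. Carries truffle c.
- stand_d: White ceramic pedestal: upright tube 28 mm tall, 27 mm outer and 20 mm inner diameter, fixed to the table, origin at the centre of its foot. Empty.
- cup: Bystander: white espresso cup with a handle, 64 mm across, 56 mm tall; origin at the centre of its foot.
- tin: Bystander: steel sugar tin with a screw-top lid, 82 mm across, 108 mm tall; origin at the centre of its foot.
- ashtray: Bystander: green glass ashtray, 100 mm across, 32 mm tall; origin at the centre of its foot.
- glass: Bystander: clear water glass, 66 mm across, 85 mm tall; origin at the centre of its foot.

How it is judged:
By the outcome, as a careful person would: the job done as asked, in the order asked, and still so for the second after the job is handed in, while the arm keeps its last pose, push and grip.
It also fails if it takes over 72 s, if anything falls off the work surface, if the arm or the gripper's body presses on something with over 40 N, if the wrist force passes 120 N, or if a joint passes its speed limit or range.

## Working session

There is one attempt and no reset: what is moved stays moved. The work goes in short steps, Python scripts to look and compute and a tool call to move; the robot and the scene stay as the last step left them, time stands still between calls to the robot, and variables do not carry over. Pictures are saved under pics/ and viewed, at most 10 in all, crops included, and the job is handed in when it is done.

Besides the shell and the picture viewer there is one more tool, called after "Request:" in YAML: its name, and indented under it one key for each argument. arm_command: Moves the arm, as the interface text tells. Its arguments: {"type":"object","properties":{"moves":{"type":"array","items":{"type":"object","properties":{"travel":{"type":"array","items":{"type":"number"}},"turn":{"type":"array","items":{"type":"number"}},"gripper":{"type":"number"}}}},"squeeze":{"type":"number"}},"required":["moves"]}

```bash
mkdir -p pics; ls; python3 - <<'E'
from workcell import bot
import cv2
s=bot.read_state();print(s)
for n in("scene","top"):
    cv2.imwrite(f"pics/{n}0.png",bot.snapshot(n)[:,:,::-1]);print(n,bot.camera_model(n))
E
```

```text
pics
{'t': 0.0, 'joint_pos': array([ 1.14207647,  0.32181939, -0.07011575,  1.45171015,  0.02259767,
        1.37080066, -0.05690183]), 'dq': array([-2.22804433e-04, -2.25336237e-04, -6.88084802e-04, -6.82002051e-04,
       -7.55094723e-05,  5.74945539e-05,  1.67813149e-03]), 'joint_efforts': array([-1.46998882e-04, -4.91298902e+01, -4.04102588e-01, -3.12526917e+01,
       -6.39215251e-02,  4.37383074e-02,  1.73961776e-04]), 'tool_pos': array([ 278.25754556, -586.82481132,  235.4464409 ]), 'orientation': array([-9.40463029e-04,  9.75581905e-01,  2.19633776e-01, -2.57094442e-04]), 'ft_force': array([-0.10624581,  0.82287725,  0.25825666]), 'wrist_torque': array([0.00472143, 0.04293091, 0.04342474]), 'finger_force': 0.0, 'gripper_width': 86.92485091113518}
scene {'fx': 423.26095274542547, 'fy': 423.26095274542547, 'cx': 319.9395312346503, 'cy': 195.94743559496501, 'k1': 0.010844584388405985, 'rvec': array([ 1.45564078,  1.83875066, -0.97470847]), 'tvec': array([  87.54612541, -227.41715711, 1515.61628996])}
top {'fx': 409.00577411569253, 'fy': 409.00577411569253, 'cx': 316.31235486457183, 'cy': 192.47117986598047, 'k1': -0.02101793605231738, 'rvec': array([ 2.13519593, -2.1578358 ,  0.19307656]), 'tvec': array([  56.55180093,  558.21409295, 1028.03448857])}
```

View pics/top0.png

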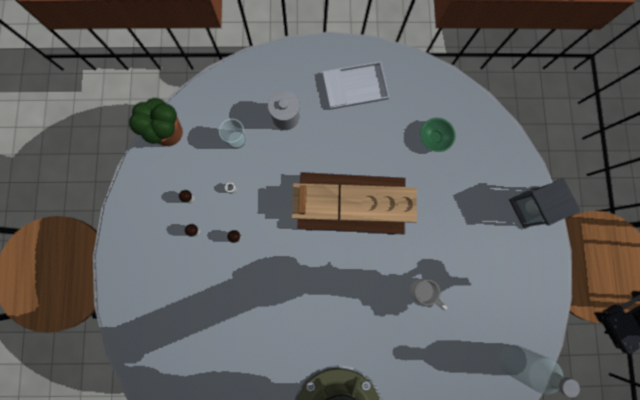

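View pics/scene0.png

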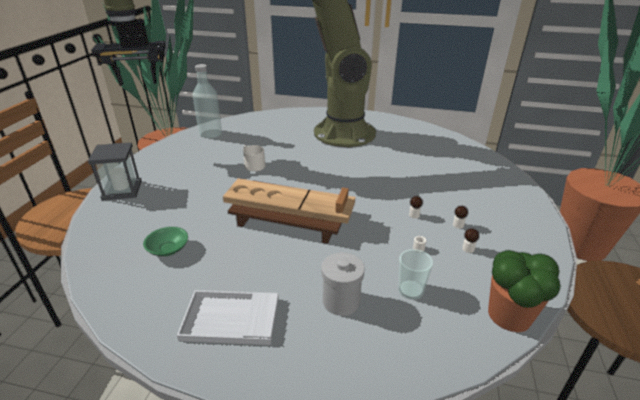

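Top view: truffles at about (185,196), (191,230), (234,236); empty stand (230,188); board spans (293–417, 184–222) with its handle on the left, line at x≈339, wells at 371/390/408; riser's right end at x≈405.

```bash
cat > h.py <<'E'
import numpy as np,cv2
from scipy.optimize import least_squares
from workcell import bot
def proj(P,m):
    P=np.atleast_2d(P).astype(float);R=cv2.Rodrigues(m['rvec'])[0];c=P@R.T+m['tvec']
    s=c[:,:2]/c[:,2:];s=s*(1+m['k1']*(s**2).sum(1,keepdims=True))
    return s*[m['fx'],m['fy']]+[m['cx'],m['cy']]
def world(px,z,m):
    K=np.array([[m['fx'],0,m['cx']],[0,m['fy'],m['cy']],[0,0,1.]])
    p=cv2.undistortPoints(np.array(px,float).reshape(-1,1,2),K,np.array([m['k1'],0,0,0.]))[:,0]
    R=cv2.Rodrigues(m['rvec'])[0];d=np.c_[p,np.ones(len(p))]@R;C=-R.T@m['tvec']
    return C+d*((np.asarray(z)-C[2])/d[:,2])[:,None]
def blobs(mask,lo,hi):
    n,l,st,c=cv2.connectedComponentsWithStats(mask.astype(np.uint8))
    return [(c[i].round(2),st[i,:5]) for i in range(1,n) if lo<=st[i,4]<=hi]
E
python3 - <<'E'
from h import *
im=cv2.imread('pics/top0.png').astype(int);m=bot.camera_model('top')
b,g,r=im[...,0],im[...,1],im[...,2]
roi=np.zeros(b.shape,bool);roi[160:260,160:450]=1
for c,s in blobs(roi&(r+g+b<130),30,300): print('dark',c,s,world([c],42,m).round(1))
for c,s in blobs(roi&(r+g+b<330)&(r-b>25),5,9000): print('brown',c,s)
mk=roi&(r>130)&(r-b>40)
for c,s in blobs(mk,200,9000):
    print('pale',c,s)
pts=np.argwhere(cv2.morphologyEx(mk.astype(np.uint8),cv2.MORPH_OPEN,np.ones((3,3))))[:,::-1]
bx=cv2.boxPoints(cv2.minAreaRect(pts.astype(np.float32)));print(bx,world(bx,63,m).round(1))
cv2.imwrite('pics/c1.png',cv2.resize(cv2.imread('pics/top0.png')[165:245,275:435],None,fx=5,fy=5,interpolation=cv2.INTER_CUBIC))
E
```

```text
dark [355.56 177.69] [302 174 102   9 289] [[597.9 -53.8  42. ]]
dark [184.62 195.9 ] [179 191  12  11 109] [[553.2 395.1  42. ]]
dark [190.62 229.8 ] [185 225  12  11 109] [[464.5 376.2  42. ]]
dark [233.07 235.99] [228 231  11  11 103] [[447.5 266.5  42. ]]
brown [343.14 203.01] [ 292  173  113   60 2729]
brown [372.85 201.84] [366 195  12  16  82]
brown [391.22 202.69] [384 196  14  15  94]
brown [408.55 203.03] [400 197  15  15 106]
pale [319.92 201.67] [ 292  184   46   35 1145]
pale [376.7  203.14] [ 341  185   75   37 2302]
[[292.8912  217.26305]
 [294.0233  183.3008 ]
 [416.12094 187.37071]
 [414.98886 221.33296]] [[ 492.3  111.5   63. ]
 [ 580.3  108.3   63. ]
 [ 566.8 -208.3   63. ]
 [ 478.6 -200.8   63. ]]
```

View pics/c1.png

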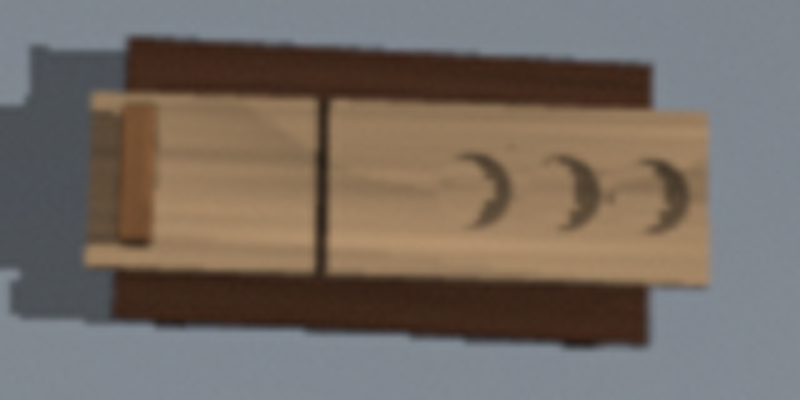

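```bash
python3 - <<'E'
from h import *
m=bot.camera_model('top')
f=lambda a:(np.array(a)+.5)/5-.5+[275,165]
def fit(obj,px,z):
    P=lambda q:np.c_[q[0]+obj[:,0]*np.cos(q[2])-obj[:,1]*np.sin(q[2]),q[1]+obj[:,0]*np.sin(q[2])+obj[:,1]*np.cos(q[2]),np.full(len(obj),z)]
    r=least_squares(lambda q:(proj(P(q),m)-px).ravel(),[540,-50,-1.6]);print(r.x.round(3),np.abs(r.fun).max().round(2));return r.x
B=np.array([[-160,45],[160,45],[160,-45],[-160,-45],[-40,0]])
q=fit(B,f([[91,92],[709,113],[709,287],[84,264],[322,183]]),63)
R=np.array([[-140,75],[140,75],[140,-75],[-140,-75]])
r=fit(R,f([[129,37],[652,65],[648,346],[113,317]]),45)
u=np.array([np.cos(q[2]),np.sin(q[2])])
for n,d in(('handle',-135),('mark',-40),('w0',38),('w1',84),('w2',130)):print(n,(q[:2]+d*u).round(1))
ur=np.array([np.cos(r[2]),np.sin(r[2])]);e=r[:2]+140*ur;print('edge',e.round(1),'slide',((e-(q[:2]-40*u))@ur).round(1),'lat',((q[:2]-r[:2])@[-ur[1],ur[0]]).round(1))
# other objects, stand d
print('standd',world([[230,187.5]],28,m).round(1),'cup',world([[425,292]],30,m).round(),'glass',world([[232,133]],40,m).round())
E
```

```text
[529.577 -46.715  -1.617] 0.43
[531.208 -41.874  -1.634] 0.56
handle [535.8  88.1]
mark [531.4  -6.8]
w0 [527.8 -84.7]
w1 [ 525.7 -130.6]
w2 [ 523.6 -176.6]
edge [ 522.4 -181.6] slide 175.1 lat -1.3
standd [[576.9 279.8  28. ]] cup [[ 299. -227.   30.]] glass [[724. 275.  40.]]
```

Request:
arm_command:
  moves:
    - {"turn": [0,0,-10.33]}
    - {"turn": [0,0,-10.33]}
    - {"turn": [0,0,-10.33]}
    - {"turn": [0,0,-10.33]}
    - {"turn": [0,0,-10.33]}
    - {"turn": [0,0,-10.33]}
    - {"travel": [0.039,0.021,-0.002]}
    - {"travel": [0.039,0.021,-0.002]}
    - {"travel": [0.039,0.021,-0.002]}
    - {"travel": [0.039,0.021,-0.002]}
    - {"travel": [0.039,0.021,-0.002]}
    - {"travel": [0.039,0.021,-0.002]}
    - {"travel": [0.039,0.021,-0.002]}
    - {"travel": [0.039,0.021,-0.002]}
    - {"travel": [0.039,0.021,-0.002]}
    - {"travel": [0.039,0.021,-0.002]}
    - {"travel": [0.039,0.021,-0.002]}
    - {"travel": [0.039,0.021,-0.002]}
    - {"travel": [0,0,0]}
    - {"travel": [0,0,0]}

```text
invalid input
```

```bash
python3 - <<'E'
from h import *
from scipy.spatial.transform import Rotation as Ro
s=bot.read_state();print(s['t'],s['tool_pos'],Ro.from_quat(s['orientation'],scalar_first=True).as_matrix().round(3),s['joint_pos'])
m=bot.camera_model('wrist');im=bot.snapshot('wrist');cv2.imwrite('pics/w1.png',im[:,:,::-1]);print(m)
for n,P in dict(mark=[531.4,-6.8,63],w0=[527.8,-84.7,63],w1=[525.7,-130.6,63],w2=[523.6,-176.6,63],edge=[522.4,-181.6,45]).items():print(n,proj(P,m).round())
E
```

```text
0.1 [ 278.2768009  -586.91431362  235.58488645] [[ 0.904  0.428 -0.001]
 [ 0.428 -0.904  0.001]
 [-0.    -0.002 -1.   ]] [ 1.14208865  0.32175286 -0.07009975  1.45152015  0.02261375  1.37079859
 -0.05692021]
{'fx': 341.85568230893955, 'fy': 341.85568230893955, 'cx': 320.57342502696645, 'cy': 194.0720440801137, 'k1': -0.029778545336423295, 'rvec': array([-2.45014535,  1.55163133,  0.21929936]), 'tvec': array([-648.17528827,  -32.73614573,  391.69118721])}
mark [[-179. -377.]]
w0 [[-124. -371.]]
w1 [[ -81. -356.]]
w2 [[ -32. -335.]]
edge [[  -8. -309.]]
```

View pics/w1.png

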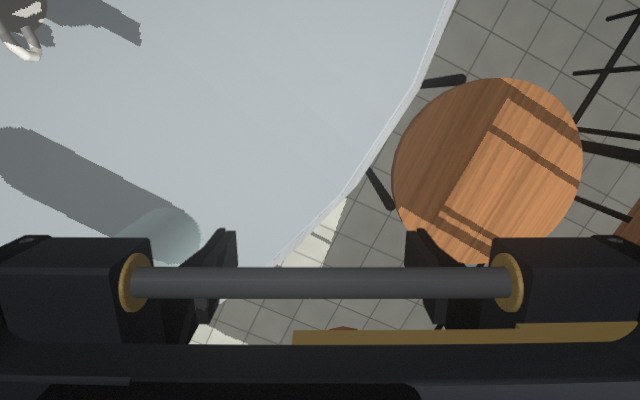

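The call was refused because each row must carry every field. The wrist view shows only the table's edge, the bottle at (170,235) and the cup, both clear of my path.

Request:
arm_command:
  moves:
    - {"travel": [0,0,0],"turn": [0,0,-10.33],"gripper": 0.065}
    - {"travel": [0,0,0],"turn": [0,0,-10.33],"gripper": 0.065}
    - {"travel": [0,0,0],"turn": [0,0,-10.33],"gripper": 0.065}
    - {"travel": [0,0,0],"turn": [0,0,-10.33],"gripper": 0.065}
    - {"travel": [0,0,0],"turn": [0,0,-10.33],"gripper": 0.065}
    - {"travel": [0,0,0],"turn": [0,0,-10.33],"gripper": 0.065}
    - {"travel": [0.039,0.021,-0.002],"turn": [0,0,0],"gripper": 0.065}
    - {"travel": [0.039,0.021,-0.002],"turn": [0,0,0],"gripper": 0.065}
    - {"travel": [0.039,0.021,-0.002],"turn": [0,0,0],"gripper": 0.065}
    - {"travel": [0.039,0.021,-0.002],"turn": [0,0,0],"gripper": 0.065}
    - {"travel": [0.039,0.021,-0.002],"turn": [0,0,0],"gripper": 0.065}
    - {"travel": [0.039,0.021,-0.002],"turn": [0,0,0],"gripper": 0.065}
    - {"travel": [0.039,0.021,-0.002],"turn": [0,0,0],"gripper": 0.065}
    - {"travel": [0.039,0.021,-0.002],"turn": [0,0,0],"gripper": 0.065}
    - {"travel": [0.039,0.021,-0.002],"turn": [0,0,0],"gripper": 0.065}
    - {"travel": [0.039,0.021,-0.002],"turn": [0,0,0],"gripper": 0.065}
    - {"travel": [0.039,0.021,-0.002],"turn": [0,0,0],"gripper": 0.065}
    - {"travel": [0.039,0.021,-0.002],"turn": [0,0,0],"gripper": 0.065}
    - {"travel": [0,0,0],"turn": [0,0,0],"gripper": 0.065}

```text
t: 2.52
tool_pos: [553.3, -126.5, 260.6]
orientation: [-0.001, 0.721, 0.693, 0.001]
ft_force: [-0.3, -0.4, -0.1]
gripper_width: 65.0
finger_force: 0.0
```

```bash
cat >> h.py <<'E'
from scipy.spatial.transform import Rotation as Ro
def st():
    s=bot.read_state();R=Ro.from_quat(s['orientation'],scalar_first=True).as_matrix()
    print('t',round(s['t'],2),'tcp',s['tool_pos'].round(1),'y',R[:,1].round(3),'z',R[:,2].round(3),'w',round(s['gripper_width'],1),'f',round(s['finger_force'],1),'ft',s['ft_force'].round(1));return s['tool_pos'],R
def to(P): # travel in tool axes, m
    p,R=st();print('travel to',P,(R.T@(np.array(P)-p)/1000).round(4))
def wrist(n):
    m=bot.camera_model('wrist');im=bot.snapshot('wrist');cv2.imwrite(f'pics/{n}.png',im[:,:,::-1]);return im.astype(int),m
E
python3 - <<'E'
from h import *
im,m=wrist('w2');to([500,335,200]);print(bot.read_state()['joint_pos'].round(2))
for n,P in dict(mark=[531.4,-6.8,63],w0=[527.8,-84.7,63],w1=[525.7,-130.6,63],w2=[523.6,-176.6,63],edge=[522.4,-181.6,45]).items():print(n,proj(P,m).round())
E
```

```text
t 2.58 tcp [ 552.3 -129.5  260.3] y [ 0.999 -0.042 -0.   ] z [-0.  0. -1.] w 64.7 f 0.0 ft [ 0.3 -0.4 -0.1]
travel to [500, 335, 200] [ 0.4619 -0.0718  0.0605]
[ 0.7   0.18 -0.58  1.61  0.1   1.39  0.07]
mark [[293.  51.]]
w0 [[294. 134.]]
w1 [[295. 178.]]
w2 [[295. 220.]]
edge [[296. 219.]]
```

View pics/w2.png

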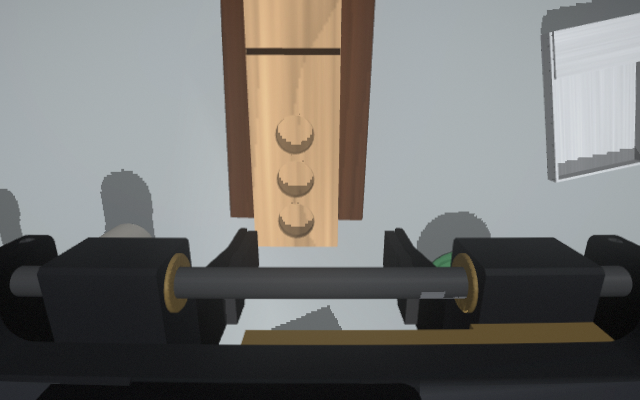

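Wrist view: wells at (295,134), (295,178), (296,219) and line at y=51, matching my predicted projections within a pixel or so. The top-camera estimates are good, so I go on to the truffles.

Request:
arm_command:
  moves:
    - {"travel": [0.045,-0.012,0.002],"turn": [0,0,0],"gripper": 0.06}
    - {"travel": [0.045,-0.012,0.002],"turn": [0,0,0],"gripper": 0.06}
    - {"travel": [0.045,-0.012,0.002],"turn": [0,0,0],"gripper": 0.06}
    - {"travel": [0.045,-0.012,0.002],"turn": [0,0,0],"gripper": 0.06}
    - {"travel": [0.045,-0.012,0.002],"turn": [0,0,0],"gripper": 0.06}
    - {"travel": [0.045,-0.012,0.002],"turn": [0,0,0],"gripper": 0.06}
    - {"travel": [0.045,-0.012,0.002],"turn": [0,0,0],"gripper": 0.06}
    - {"travel": [0.045,-0.012,0.002],"turn": [0,0,0],"gripper": 0.06}
    - {"travel": [0,0,0],"turn": [0,0,0],"gripper": 0.06}
    - {"travel": [0,0,0],"turn": [0,0,0],"gripper": 0.06}

```text
t: 3.82
tool_pos: [473.2, 230.7, 244.2]
orientation: [0.0, 0.724, 0.69, -0.001]
ft_force: [0.5, -0.7, -0.4]
gripper_width: 60.1
finger_force: 0.0
```

```bash
python3 - <<'E'
from h import *
im,m=wrist('w3');p,R=st()
T=dict(A=[553.2,395.1,42],B=[464.5,376.2,42],C=[447.5,266.5,42])
for n,P in T.items():
    q=proj(P,m)[0];print(n,q.round())
    x,y=q.astype(int)
    for c,s in blobs((im.sum(2)<200)[max(y-40,0):y+40,max(x-40,0):x+40],200,3000):
        c=c+[max(x-40,0),max(y-40,0)];print(' ',c,s[2:],world([c],42,m).round(1))
E
```

```text
t 3.88 tcp [473.4 230.3 244.2] y [ 0.999 -0.049 -0.   ] z [-0.    -0.001 -1.   ] w 60.3 f 0.0 ft [-0.1 -0.9 -0.3]
A [399.  -7.]
  [398.61   5.74] [ 35  15 386] [[553.  384.7  42. ]]
B [304.  20.]
  [304.45  20.87] [  36   39 1058] [[464.7 375.8  42. ]]
C [294. 138.]
  [294.28 139.07] [ 32  32 785] [[447.5 265.9  42. ]]
```

View pics/w3.png

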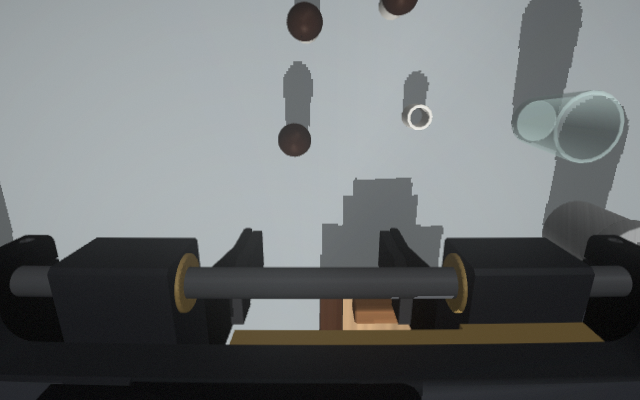

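Wrist view: truffle C at (294,139), B (304,21), A cut off at the top (398,~5), empty stand (419,117). They agree with the estimates within 1 mm. Descending on C.

Request:
arm_command:
  moves:
    - {"travel": [0.0087,-0.0069,0.03],"turn": [0,0,0],"gripper": 0.06}
    - {"travel": [0.0087,-0.0069,0.03],"turn": [0,0,0],"gripper": 0.06}
    - {"travel": [0.0087,-0.0069,0.03],"turn": [0,0,0],"gripper": 0.06}
    - {"travel": [0.0087,-0.0069,0.03],"turn": [0,0,0],"gripper": 0.06}
    - {"travel": [0,0,0.03],"turn": [0,0,0],"gripper": 0.06}
    - {"travel": [0,0,0.03],"turn": [0,0,0],"gripper": 0.06}
    - {"travel": [0,0,0.02],"turn": [0,0,0],"gripper": 0.06}
    - {"travel": [0,0,0.006],"turn": [0,0,0],"gripper": 0.06}
    - {"travel": [0,0,0],"turn": [0,0,0],"gripper": 0.06}

```text
t: 5.0
tool_pos: [447.1, 268.4, 38.8]
orientation: [0.0, 0.724, 0.69, 0.0]
ft_force: [-0.2, 0.0, 0.0]
gripper_width: 60.1
finger_force: 0.0
```

```bash
python3 - <<'E'
from h import *
to([447.5,266.2,38])
E
```

```text
t 5.0 tcp [447.1 268.4  38.8] y [ 0.999 -0.047  0.   ] z [ 0.  0. -1.] w 60.1 f 0.0 ft [-0.2  0.   0. ]
travel to [447.5, 266.2, 38] [-0.0022  0.0005  0.0008]
```

Request:
arm_command:
  moves:
    - {"travel": [-0.0015,0.0003,0],"turn": [0,0,0],"gripper": 0.06}
    - {"travel": [0,0,0],"turn": [0,0,0],"gripper": 0.03}
    - {"travel": [0,0,0],"turn": [0,0,0],"gripper": 0.03}
    - {"travel": [0,0,0],"turn": [0,0,0],"gripper": 0.03}
    - {"travel": [0,0,0],"turn": [0,0,0],"gripper": 0.03}
    - {"travel": [0,0,0],"turn": [0,0,0],"gripper": 0.03}
  squeeze: 10

```text
t: 5.75
tool_pos: [447.4, 267.1, 38.8]
orientation: [0.0, 0.723, 0.691, 0.0]
ft_force: [2.0, -0.2, -0.1]
gripper_width: 33.2
finger_force: 10.0
```

```bash
python3 - <<'E'
from h import *
to([523.6,-176.6,130])
E
```

```text
t 5.75 tcp [447.4 267.1  38.8] y [ 0.999 -0.046  0.001] z [ 0.001  0.    -1.   ] w 33.2 f 10.0 ft [ 2.  -0.2 -0.1]
travel to [523.6, -176.6, 130] [-0.4397  0.0967 -0.0912]
```

Request:
arm_command:
  moves:
    - {"travel": [0,0,-0.015],"turn": [0,0,0],"gripper": 0.03}
    - {"travel": [0,0,-0.03],"turn": [0,0,0],"gripper": 0.03}
    - {"travel": [0,0,-0.04],"turn": [0,0,0],"gripper": 0.03}
    - {"travel": [-0.02,0.0044,-0.02],"turn": [0,0,0],"gripper": 0.03}
    - {"travel": [-0.04,0.0088,0],"turn": [0,0,0],"gripper": 0.03}
    - {"travel": [-0.04,0.0088,0],"turn": [0,0,0],"gripper": 0.03}
    - {"travel": [-0.04,0.0088,0],"turn": [0,0,0],"gripper": 0.03}
    - {"travel": [-0.04,0.0088,0],"turn": [0,0,0],"gripper": 0.03}
    - {"travel": [-0.04,0.0088,0],"turn": [0,0,0],"gripper": 0.03}
    - {"travel": [-0.04,0.0088,0],"turn": [0,0,0],"gripper": 0.03}
    - {"travel": [-0.04,0.0088,0],"turn": [0,0,0],"gripper": 0.03}
    - {"travel": [-0.04,0.0088,0],"turn": [0,0,0],"gripper": 0.03}
    - {"travel": [-0.04,0.0088,0],"turn": [0,0,0],"gripper": 0.03}
    - {"travel": [-0.04,0.0088,0],"turn": [0,0,0],"gripper": 0.03}
    - {"travel": [-0.02,0.0044,0.03],"turn": [0,0,0],"gripper": 0.03}
    - {"travel": [0,0,0],"turn": [0,0,0],"gripper": 0.03}
    - {"travel": [0,0,0],"turn": [0,0,0],"gripper": 0.03}

```text
t: 7.88
tool_pos: [523.6, -175.3, 114.5]
orientation: [-0.0, 0.723, 0.691, 0.001]
ft_force: [-0.4, 0.5, -0.1]
gripper_width: 32.9
finger_force: 10.0
```

```bash
python3 - <<'E'
from h import *
to([523.6,-176.6,70])
E
```

```text
t 7.88 tcp [ 523.6 -175.3  114.5] y [ 0.999 -0.045  0.001] z [ 0.001  0.001 -1.   ] w 32.9 f 10.0 ft [-0.4  0.5 -0.1]
travel to [523.6, -176.6, 70] [-0.0013  0.      0.0445]
```

Request:
arm_command:
  moves:
    - {"travel": [-0.0008,0,0.02],"turn": [0,0,0],"gripper": 0.03}
    - {"travel": [0,0,0.015],"turn": [0,0,0],"gripper": 0.03}
    - {"travel": [0,0,0.0085],"turn": [0,0,0],"gripper": 0.03}
    - {"travel": [0,0,0],"turn": [0,0,0],"gripper": 0.03}
    - {"travel": [0,0,0],"turn": [0,0,0],"gripper": 0.042}
    - {"travel": [0,0,0],"turn": [0,0,0],"gripper": 0.055}
    - {"travel": [0,0,-0.02],"turn": [0,0,0],"gripper": 0.06}
    - {"travel": [0,0,-0.04],"turn": [0,0,0],"gripper": 0.06}
    - {"travel": [0,0,-0.04],"turn": [0,0,0],"gripper": 0.06}

```text
t: 9.0
tool_pos: [522.3, -177.2, 170.0]
orientation: [-0.001, 0.723, 0.691, -0.0]
ft_force: [0.2, -0.4, -0.4]
gripper_width: 59.5
finger_force: 0.0
```

```bash
python3 - <<'E'
from h import *
to([464.7,376,150])
cv2.imwrite('pics/top1.png',bot.snapshot('top')[:,:,::-1])
E
```

```text
t 9.0 tcp [ 522.3 -177.2  170. ] y [ 0.999 -0.046 -0.002] z [-0.002  0.001 -1.   ] w 59.5 f 0.0 ft [ 0.2 -0.4 -0.4]
travel to [464.7, 376, 150] [ 0.55   -0.0828  0.0206]
```

Request:
arm_command:
  moves:
    - {"travel": [0.03,-0.0048,0],"turn": [0,0,0],"gripper": 0.06}
    - {"travel": [0.052,-0.0078,0],"turn": [0,0,0],"gripper": 0.06}
    - {"travel": [0.052,-0.0078,0],"turn": [0,0,0],"gripper": 0.06}
    - {"travel": [0.052,-0.0078,0],"turn": [0,0,0],"gripper": 0.06}
    - {"travel": [0.052,-0.0078,0],"turn": [0,0,0],"gripper": 0.06}
    - {"travel": [0.052,-0.0078,0],"turn": [0,0,0],"gripper": 0.06}
    - {"travel": [0.052,-0.0078,0],"turn": [0,0,0],"gripper": 0.06}
    - {"travel": [0.052,-0.0078,0],"turn": [0,0,0],"gripper": 0.06}
    - {"travel": [0.052,-0.0078,0],"turn": [0,0,0],"gripper": 0.06}
    - {"travel": [0.052,-0.0078,0],"turn": [0,0,0],"gripper": 0.06}
    - {"travel": [0.052,-0.0078,0],"turn": [0,0,0],"gripper": 0.06}
    - {"travel": [0,0,0.04],"turn": [0,0,0],"gripper": 0.06}
    - {"travel": [0,0,0.02],"turn": [0,0,0],"gripper": 0.06}
    - {"travel": [0,0,0],"turn": [0,0,0],"gripper": 0.06}

```text
t: 10.8
tool_pos: [465.1, 373.6, 107.8]
orientation: [-0.0, 0.724, 0.69, -0.002]
ft_force: [-0.1, 0.7, -0.1]
gripper_width: 60.0
finger_force: 0.0
```

```bash
python3 - <<'E'
from h import *
to([464.7,376,38])
E
```

```text
t 10.8 tcp [465.1 373.6 107.8] y [ 0.999 -0.047 -0.003] z [-0.004 -0.003 -1.   ] w 60.0 f 0.0 ft [-0.1  0.7 -0.1]
travel to [464.7, 376, 38] [ 0.0026 -0.0003  0.0698]
```

Request:
arm_command:
  moves:
    - {"travel": [0.002,0,0.03],"turn": [0,0,0],"gripper": 0.06}
    - {"travel": [0,0,0.025],"turn": [0,0,0],"gripper": 0.06}
    - {"travel": [0,0,0.0145],"turn": [0,0,0],"gripper": 0.06}
    - {"travel": [0,0,0],"turn": [0,0,0],"gripper": 0.06}
    - {"travel": [0,0,0],"turn": [0,0,0],"gripper": 0.03}
    - {"travel": [0,0,0],"turn": [0,0,0],"gripper": 0.03}
    - {"travel": [0,0,0],"turn": [0,0,0],"gripper": 0.03}
    - {"travel": [0,0,0],"turn": [0,0,0],"gripper": 0.03}
    - {"travel": [0,0,0],"turn": [0,0,0],"gripper": 0.03}

```text
t: 11.92
tool_pos: [465.4, 377.8, 40.8]
orientation: [-0.0, 0.723, 0.691, -0.0]
ft_force: [-2.8, -0.6, 3.6]
gripper_width: 33.0
finger_force: 10.0
```

```bash
python3 - <<'E'
from h import *
to([525.7,-130.6,115])
E
```

```text
t 11.93 tcp [465.4 377.8  40.8] y [ 0.999 -0.046 -0.001] z [-0.001 -0.    -1.   ] w 33.0 f 10.0 ft [-2.8 -0.6  3.6]
travel to [525.7, -130.6, 115] [-0.5052  0.0834 -0.0742]
```

Request:
arm_command:
  moves:
    - {"travel": [0,0,-0.015],"turn": [0,0,0],"gripper": 0.03}
    - {"travel": [0,0,-0.03],"turn": [0,0,0],"gripper": 0.03}
    - {"travel": [0,0,-0.04],"turn": [0,0,0],"gripper": 0.03}
    - {"travel": [-0.02,0.0034,-0.02],"turn": [0,0,0],"gripper": 0.03}
    - {"travel": [-0.042,0.007,0],"turn": [0,0,0],"gripper": 0.03}
    - {"travel": [-0.042,0.007,0],"turn": [0,0,0],"gripper": 0.03}
    - {"travel": [-0.042,0.007,0],"turn": [0,0,0],"gripper": 0.03}
    - {"travel": [-0.042,0.007,0],"turn": [0,0,0],"gripper": 0.03}
    - {"travel": [-0.042,0.007,0],"turn": [0,0,0],"gripper": 0.03}
    - {"travel": [-0.042,0.007,0],"turn": [0,0,0],"gripper": 0.03}
    - {"travel": [-0.042,0.007,0],"turn": [0,0,0],"gripper": 0.03}
    - {"travel": [-0.042,0.007,0],"turn": [0,0,0],"gripper": 0.03}
    - {"travel": [-0.042,0.007,0],"turn": [0,0,0],"gripper": 0.03}
    - {"travel": [-0.042,0.007,0],"turn": [0,0,0],"gripper": 0.03}
    - {"travel": [-0.042,0.007,0],"turn": [0,0,0],"gripper": 0.03}
    - {"travel": [-0.022,0.0034,0.02],"turn": [0,0,0],"gripper": 0.03}
    - {"travel": [0,0,0],"turn": [0,0,0],"gripper": 0.03}
    - {"travel": [0,0,0],"turn": [0,0,0],"gripper": 0.03}

```text
t: 14.18
tool_pos: [526.3, -127.3, 125.3]
orientation: [-0.001, 0.722, 0.692, 0.0]
ft_force: [0.5, 0.4, -0.3]
gripper_width: 33.1
finger_force: 10.0
```

```bash
python3 - <<'E'
from h import *
to([525.7,-130.6,71])
E
```

```text
t 14.18 tcp [ 526.3 -127.3  125.3] y [ 0.999 -0.043 -0.001] z [-0.001  0.001 -1.   ] w 33.1 f 10.0 ft [ 0.5  0.4 -0.3]
travel to [525.7, -130.6, 71] [-0.0034 -0.0004  0.0542]
```

Request:
arm_command:
  moves:
    - {"travel": [-0.0022,-0.0004,0.025],"turn": [0,0,0],"gripper": 0.03}
    - {"travel": [0,0,0.02],"turn": [0,0,0],"gripper": 0.03}
    - {"travel": [0,0,0.009],"turn": [0,0,0],"gripper": 0.03}
    - {"travel": [0,0,0],"turn": [0,0,0],"gripper": 0.03}
    - {"travel": [0,0,0],"turn": [0,0,0],"gripper": 0.042}
    - {"travel": [0,0,0],"turn": [0,0,0],"gripper": 0.055}
    - {"travel": [0,0,-0.02],"turn": [0,0,0],"gripper": 0.06}
    - {"travel": [0,0,-0.04],"turn": [0,0,0],"gripper": 0.06}
    - {"travel": [0,0,-0.04],"turn": [0,0,0],"gripper": 0.06}

```text
t: 15.3
tool_pos: [525.8, -130.8, 172.5]
orientation: [-0.0, 0.723, 0.691, 0.0]
ft_force: [0.4, -0.1, 0.4]
gripper_width: 59.0
finger_force: 0.0
```

```bash
python3 - <<'E'
from h import *
to([553.2,395.1,110])
E
```

```text
t 15.3 tcp [ 525.8 -130.8  172.5] y [ 0.999 -0.045 -0.   ] z [-0.     0.001 -1.   ] w 59.0 f 0.0 ft [ 0.4 -0.1  0.4]
travel to [553.2, 395.1, 110] [0.5266 0.0039 0.0627]
```

Request:
arm_command:
  moves:
    - {"travel": [0.026,0,0],"turn": [0,0,0],"gripper": 0.06}
    - {"travel": [0.05,0.0004,0],"turn": [0,0,0],"gripper": 0.06}
    - {"travel": [0.05,0.0004,0],"turn": [0,0,0],"gripper": 0.06}
    - {"travel": [0.05,0.0004,0],"turn": [0,0,0],"gripper": 0.06}
    - {"travel": [0.05,0.0004,0],"turn": [0,0,0],"gripper": 0.06}
    - {"travel": [0.05,0.0004,0],"turn": [0,0,0],"gripper": 0.06}
    - {"travel": [0.05,0.0004,0],"turn": [0,0,0],"gripper": 0.06}
    - {"travel": [0.05,0.0004,0],"turn": [0,0,0],"gripper": 0.06}
    - {"travel": [0.05,0.0004,0],"turn": [0,0,0],"gripper": 0.06}
    - {"travel": [0.05,0.0004,0],"turn": [0,0,0],"gripper": 0.06}
    - {"travel": [0.05,0.0004,0],"turn": [0,0,0],"gripper": 0.06}
    - {"travel": [0,0,0.04],"turn": [0,0,0],"gripper": 0.06}
    - {"travel": [0,0,0.022],"turn": [0,0,0],"gripper": 0.06}
    - {"travel": [0,0,0],"turn": [0,0,0],"gripper": 0.06}
    - {"travel": [0,0,0],"turn": [0,0,0],"gripper": 0.06}

```text
t: 17.18
tool_pos: [555.1, 392.9, 110.7]
orientation: [0.0, 0.724, 0.69, 0.001]
ft_force: [-0.6, 0.8, 0.1]
gripper_width: 59.8
finger_force: 0.0
```

```bash
python3 - <<'E'
from h import *
to([553.2,394.8,38])
E
```

```text
t 17.18 tcp [555.1 392.9 110.7] y [ 0.999 -0.048  0.001] z [ 0.001  0.001 -1.   ] w 59.8 f 0.0 ft [-0.6  0.8  0.1]
travel to [553.2, 394.8, 38] [ 0.0017 -0.0021  0.0727]
```

Request:
arm_command:
  moves:
    - {"travel": [0.0015,-0.002,0.03],"turn": [0,0,0],"gripper": 0.06}
    - {"travel": [0,0,0.027],"turn": [0,0,0],"gripper": 0.06}
    - {"travel": [0,0,0.0155],"turn": [0,0,0],"gripper": 0.06}
    - {"travel": [0,0,0],"turn": [0,0,0],"gripper": 0.06}
    - {"travel": [0,0,0],"turn": [0,0,0],"gripper": 0.03}
    - {"travel": [0,0,0],"turn": [0,0,0],"gripper": 0.03}
    - {"travel": [0,0,0],"turn": [0,0,0],"gripper": 0.03}
    - {"travel": [0,0,0],"turn": [0,0,0],"gripper": 0.03}
    - {"travel": [0,0,0],"turn": [0,0,0],"gripper": 0.03}

```text
t: 18.3
tool_pos: [553.6, 395.0, 37.8]
orientation: [0.001, 0.723, 0.69, 0.001]
ft_force: [4.0, 0.5, 2.8]
gripper_width: 33.1
finger_force: 10.0
```

```bash
python3 - <<'E'
from h import *
to([527.8,-84.7,125])
E
```

```text
t 18.3 tcp [553.6 395.   37.8] y [ 0.999 -0.047  0.002] z [ 0.003  0.001 -1.   ] w 33.1 f 10.0 ft [4.  0.5 2.8]
travel to [527.8, -84.7, 125] [-0.4803 -0.0031 -0.0876]
```

Request:
arm_command:
  moves:
    - {"travel": [0,0,-0.015],"turn": [0,0,0],"gripper": 0.03}
    - {"travel": [0,0,-0.03],"turn": [0,0,0],"gripper": 0.03}
    - {"travel": [0,0,-0.04],"turn": [0,0,0],"gripper": 0.03}
    - {"travel": [-0.02,-0.0004,-0.02],"turn": [0,0,0],"gripper": 0.03}
    - {"travel": [-0.04,-0.0002,0],"turn": [0,0,0],"gripper": 0.03}
    - {"travel": [-0.04,-0.0002,0],"turn": [0,0,0],"gripper": 0.03}
    - {"travel": [-0.04,-0.0002,0],"turn": [0,0,0],"gripper": 0.03}
    - {"travel": [-0.04,-0.0002,0],"turn": [0,0,0],"gripper": 0.03}
    - {"travel": [-0.04,-0.0002,0],"turn": [0,0,0],"gripper": 0.03}
    - {"travel": [-0.04,-0.0002,0],"turn": [0,0,0],"gripper": 0.03}
    - {"travel": [-0.04,-0.0002,0],"turn": [0,0,0],"gripper": 0.03}
    - {"travel": [-0.04,-0.0002,0],"turn": [0,0,0],"gripper": 0.03}
    - {"travel": [-0.04,-0.0002,0],"turn": [0,0,0],"gripper": 0.03}
    - {"travel": [-0.04,-0.0002,0],"turn": [0,0,0],"gripper": 0.03}
    - {"travel": [-0.04,-0.0002,0],"turn": [0,0,0],"gripper": 0.03}
    - {"travel": [-0.02,-0.0004,0.02],"turn": [0,0,0],"gripper": 0.03}
    - {"travel": [0,0,0],"turn": [0,0,0],"gripper": 0.03}
    - {"travel": [0,0,0],"turn": [0,0,0],"gripper": 0.03}

```text
t: 20.55
tool_pos: [527.0, -81.9, 121.7]
orientation: [-0.001, 0.722, 0.692, 0.0]
ft_force: [0.5, 0.6, -0.9]
gripper_width: 33.2
finger_force: 10.0
```

```bash
python3 - <<'E'
from h import *
to([527.8,-84.7,70])
E
```

```text
t 20.55 tcp [527.  -81.9 121.7] y [ 0.999 -0.043 -0.001] z [-0.001  0.002 -1.   ] w 33.2 f 10.0 ft [ 0.5  0.6 -0.9]
travel to [527.8, -84.7, 70] [-0.0028  0.001   0.0517]
```

Request:
arm_command:
  moves:
    - {"travel": [-0.0024,0.0006,0.025],"turn": [0,0,0],"gripper": 0.03}
    - {"travel": [0,0,0.018],"turn": [0,0,0],"gripper": 0.03}
    - {"travel": [0,0,0.0085],"turn": [0,0,0],"gripper": 0.03}
    - {"travel": [0,0,0],"turn": [0,0,0],"gripper": 0.03}
    - {"travel": [0,0,0],"turn": [0,0,0],"gripper": 0.042}
    - {"travel": [0,0,0],"turn": [0,0,0],"gripper": 0.055}
    - {"travel": [0,0,-0.02],"turn": [0,0,0],"gripper": 0.06}
    - {"travel": [0,0,-0.04],"turn": [0,0,0],"gripper": 0.06}
    - {"travel": [-0.015,0,-0.045],"turn": [0,0,0],"gripper": 0.06}
    - {"travel": [-0.03,0,-0.045],"turn": [0,0,0],"gripper": 0.06}
    - {"travel": [-0.015,0,-0.045],"turn": [0,0,0],"gripper": 0.06}
    - {"travel": [0,0,0],"turn": [0,0,0],"gripper": 0.06}

```text
t: 22.05
tool_pos: [526.9, -147.8, 269.1]
orientation: [0.003, 0.724, 0.69, 0.001]
ft_force: [0.8, 0.3, 0.3]
gripper_width: 59.7
finger_force: 0.0
```

```bash
python3 - <<'E'
from h import *
im,m=wrist('w4');st()
for n,P in dict(mark=[531.4,-6.8,63],w0=[527.8,-84.7,72],w1=[525.7,-130.6,72],w2=[523.6,-176.6,72],handle=[535.8,88.1,93]).items():print(n,proj(P,m).round())
roi=np.zeros(im.shape[:2],bool);roi[60:270,240:360]=1
for c,s in blobs(roi&(im.sum(2)<160),200,3000):print(c,s,world([c],72,m).round(1))
E
```

```text
t 22.1 tcp [ 525.8 -146.6  266.8] y [ 0.999 -0.046  0.003] z [ 0.003 -0.001 -1.   ] w 59.7 f 0.0 ft [-0.5 -0.1 -1.1]
mark [[317.  26.]]
w0 [[318. 110.]]
w1 [[318. 156.]]
w2 [[318. 199.]]
handle [[ 316. -109.]]
[317.17 105.72] [301  94  34  31 469] [[527.7 -80.8  72. ]]
[316.9  151.95] [302 142  32  23 386] [[ 525.  -126.4   72. ]]
[317.02 193.11] [303 186  31  17 232] [[ 522.9 -169.8   72. ]]
[250.53 249.89] [240 229  23  38 746] [[ 446.1 -231.2   72. ]]
```

View pics/w4.png

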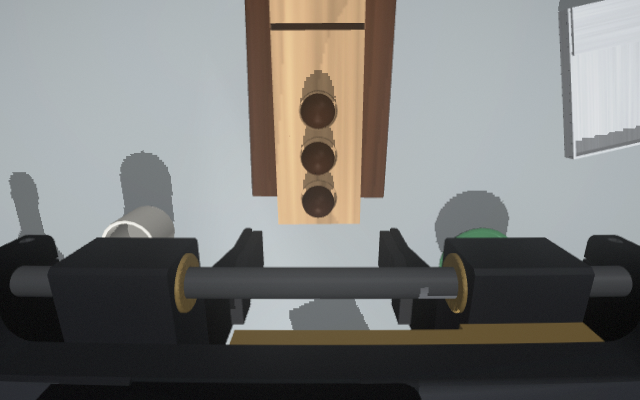

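All three truffles are seated at (318,110), (318,157), (318,201), and the line still at row 26 as predicted (board undisturbed). Now to the handle, turning 90°.

Request:
arm_command:
  moves:
    - {"travel": [0.039,0,0.01],"turn": [0,0,0],"gripper": 0.06}
    - {"travel": [0.039,0,0.015],"turn": [0,0,0],"gripper": 0.06}
    - {"travel": [0.039,0,0.015],"turn": [0,0,0],"gripper": 0.06}
    - {"travel": [0.039,-0.001,0.015],"turn": [0,0,0],"gripper": 0.06}
    - {"travel": [0.039,0,0.015],"turn": [0,0,0],"gripper": 0.06}
    - {"travel": [0.039,0,0.015],"turn": [0,0,0],"gripper": 0.06}
    - {"travel": [0,0,0.01],"turn": [0,0,10],"gripper": 0.06}
    - {"travel": [0,0,0.01],"turn": [0,0,10],"gripper": 0.06}
    - {"travel": [0,0,0],"turn": [0,0,10],"gripper": 0.06}
    - {"travel": [0,0,0],"turn": [0,0,10],"gripper": 0.06}
    - {"travel": [0,0,0],"turn": [0,0,10],"gripper": 0.06}
    - {"travel": [0,0,0],"turn": [0,0,10],"gripper": 0.06}
    - {"travel": [0,0,0],"turn": [0,0,10],"gripper": 0.06}
    - {"travel": [0,0,0],"turn": [0,0,10],"gripper": 0.06}
    - {"travel": [0,0,0],"turn": [0,0,10],"gripper": 0.06}
    - {"travel": [0,0,0],"turn": [0,0,0],"gripper": 0.06}

```text
t: 24.1
tool_pos: [533.3, 88.1, 159.1]
orientation: [-0.0, 1.0, -0.021, -0.001]
ft_force: [-0.3, -0.7, 0.3]
gripper_width: 60.0
finger_force: 0.0
```

```bash
python3 - <<'E'
from h import *
to([535.8,88.1,83]);print(bot.read_state()['joint_pos'].round(2))
# refine edge & line from stored w4 picture: rebuild model via pose at that time not stored -> use top
im=bot.snapshot('top')
E
```

```text
t 24.1 tcp [533.3  88.1 159.1] y [-0.042 -0.999  0.   ] z [-0.003  0.    -1.   ] w 60.0 f 0.0 ft [-0.3 -0.7  0.3]
travel to [535.8, 88.1, 83] [ 0.0027 -0.0001  0.0761]
[ 0.42  0.2  -0.7   1.8   0.14  1.19 -1.94]
```

Request:
arm_command:
  moves:
    - {"travel": [0.0025,0,0.03],"turn": [0,0,0],"gripper": 0.06}
    - {"travel": [0,0,0.03],"turn": [0,0,0],"gripper": 0.06}
    - {"travel": [0,0,0.015],"turn": [0,0,0],"gripper": 0.06}
    - {"travel": [0,0,0],"turn": [0,0,0],"gripper": 0.06}
    - {"travel": [0,0,0],"turn": [0,0,0],"gripper": 0.03}
    - {"travel": [0,0,0],"turn": [0,0,0],"gripper": 0.015}
    - {"travel": [0,0,0],"turn": [0,0,0],"gripper": 0.01}
    - {"travel": [0,0,0],"turn": [0,0,0],"gripper": 0.01}
    - {"travel": [0,0,0],"turn": [0,0,0],"gripper": 0.01}
    - {"travel": [0,0,0],"turn": [0,0,0],"gripper": 0.01}
  squeeze: 40

```text
t: 25.4
tool_pos: [537.2, 86.7, 85.6]
orientation: [0.0, 1.0, -0.023, 0.0]
ft_force: [-1.0, 0.1, 1.0]
gripper_width: 17.5
finger_force: 40.1
```

```bash
python3 - <<'E'
from h import *
st()
cv2.imwrite('pics/top2.png',bot.snapshot('top')[:,:,::-1])
a=cv2.imread('pics/top0.png').astype(int);m=bot.camera_model('top')
# subpixel: line column per row, riser right edge per row (above & below board) in the first picture
for y in (190,195,200,205,210,215): 
    d=255-a[y,332:346].mean(1);d=np.clip(d-np.median(d)-15,0,None);x=332+(d*np.arange(14)).sum()/d.sum()
    print(y,x.round(2),world([[x,y]],63,m)[0].round(1))
for y in (180,183,224,228,232):
    v=a[y,395:416].mean(1);t=(v[:5].mean()+v[-5:].mean())/2;i=np.argmax(v>t);x=395+i-1+(t-v[i-1])/(v[i]-v[i-1])
    print(y,x.round(2),world([[x,y]],45,m)[0].round(1))
E
```

```text
t 25.4 tcp [537.2  86.7  85.6] y [-0.046 -0.999  0.   ] z [ 0. -0. -1.] w 17.5 f 40.1 ft [-1.   0.1  1. ]
190 339.14 [561.7  -8.   63. ]
195 338.99 [548.6  -7.3  63. ]
200 338.95 [535.6  -6.9  63. ]
205 338.95 [522.7  -6.7  63. ]
210 338.86 [509.8  -6.2  63. ]
215 338.77 [496.9  -5.7  63. ]
180 404.88 [ 590.  -184.2   45. ]
183 404.84 [ 581.9 -183.7   45. ]
224 404.22 [ 473.5 -177.    45. ]
228 404.27 [ 463.1 -176.7   45. ]
232 404.31 [ 452.8 -176.3   45. ]
```

Edge at y≈−180, line at y≈−6.9, so the slide is about 174 mm. Handle gripped (17.5 mm, 40 N). I'll slide about 170 mm, then check.

Request:
arm_command:
  moves:
    - {"travel": [0,0.003,0],"turn": [0,0,0],"gripper": 0.01}
    - {"travel": [0,0.006,0],"turn": [0,0,0],"gripper": 0.01}
    - {"travel": [-0.0002,0.009,0],"turn": [0,0,0],"gripper": 0.01}
    - {"travel": [-0.0002,0.01,0],"turn": [0,0,0],"gripper": 0.01}
    - {"travel": [-0.0002,0.01,0],"turn": [0,0,0],"gripper": 0.01}
    - {"travel": [-0.0002,0.01,0],"turn": [0,0,0],"gripper": 0.01}
    - {"travel": [-0.0002,0.01,0],"turn": [0,0,0],"gripper": 0.01}
    - {"travel": [-0.0002,0.01,0],"turn": [0,0,0],"gripper": 0.01}
    - {"travel": [-0.0002,0.01,0],"turn": [0,0,0],"gripper": 0.01}
    - {"travel": [-0.0002,0.01,0],"turn": [0,0,0],"gripper": 0.01}
    - {"travel": [-0.0002,0.01,0],"turn": [0,0,0],"gripper": 0.01}
    - {"travel": [-0.0002,0.01,0],"turn": [0,0,0],"gripper": 0.01}

```text
t: 26.95
tool_pos: [530.1, -21.5, 85.6]
orientation: [-0.0, 1.0, -0.023, 0.0]
ft_force: [-0.1, 5.1, 3.5]
gripper_width: 17.7
finger_force: 40.0
```

```bash
python3 - <<'E'
from h import *
st();print(bot.read_state()['joint_pos'].round(2))
E
```

```text
t 26.95 tcp [530.1 -21.5  85.6] y [-0.046 -0.999 -0.   ] z [ 0.  0. -1.] w 17.7 f 40.0 ft [-0.1  5.1  3.5]
[ 0.56  0.26 -0.63  1.9   0.17  1.04 -1.77]
```

Request:
arm_command:
  moves:
    - {"travel": [-0.0002,0.01,0],"turn": [0,0,0],"gripper": 0.01}
    - {"travel": [-0.0002,0.01,0],"turn": [0,0,0],"gripper": 0.01}
    - {"travel": [-0.0002,0.01,0.0003],"turn": [0,0,0],"gripper": 0.01}
    - {"travel": [-0.0002,0.01,0.0003],"turn": [0,0,0],"gripper": 0.01}
    - {"travel": [0,0.008,0],"turn": [0,0,0],"gripper": 0.01}
    - {"travel": [0,0.006,0],"turn": [0,0,0],"gripper": 0.01}
    - {"travel": [0,0.004,0],"turn": [0,0,0],"gripper": 0.01}
    - {"travel": [0,0.002,0],"turn": [0,0,0],"gripper": 0.01}
    - {"travel": [0,0,0],"turn": [0,0,0],"gripper": 0.01}
    - {"travel": [0,0,0],"turn": [0,0,0],"gripper": 0.01}

```text
t: 28.2
tool_pos: [527.0, -80.6, 85.6]
orientation: [-0.0, 1.0, -0.023, 0.0]
ft_force: [0.0, 6.4, 6.6]
gripper_width: 17.5
finger_force: 40.0
```

```bash
python3 - <<'E'
from h import *
st();cv2.imwrite('pics/top3.png',bot.snapshot('top')[:,:,::-1])
cv2.imwrite('pics/c3.png',cv2.resize(cv2.imread('pics/top3.png')[160:250,330:490],None,fx=5,fy=5,interpolation=cv2.INTER_CUBIC))
E
```

```text
t 28.2 tcp [527.  -80.6  85.6] y [-0.046 -0.999 -0.   ] z [ 0.001  0.    -1.   ] w 17.5 f 40.0 ft [0.  6.4 6.6]
```

View pics/c3.png

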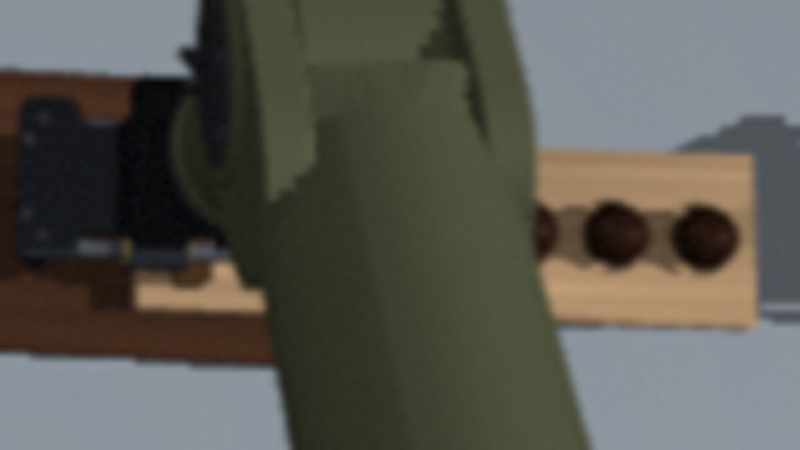

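Top view: all three truffles still on the board (705,237), (615,235), (~540,232); the board's end is at x≈755 in the crop, and the arm hides the line. I'll measure the shift of the end edge, and check the line with the scene camera.

```bash
python3 - <<'E'
from h import *
m=bot.camera_model('top')
for f,x0 in(('top0',405),('top3',470)):
    a=cv2.imread(f'pics/{f}.png').astype(float);P=[]
    for y in (194,197,212,215,218):
        v=(a[y,x0:x0+20,2]-a[y,x0:x0+20,0]);t=(v[:5].mean()+v[-5:].mean())/2;i=np.argmax(v<t);x=x0+i-1+(v[i-1]-t)/(v[i-1]-v[i]);P.append(world([[x,y]],63,m)[0])
    P=np.array(P);k=np.polyfit(P[:,0],P[:,1],1);print(f,k.round(4),np.polyval(k,[515,525]).round(1))
im=bot.snapshot('scene')[:,:,::-1];cv2.imwrite('pics/scene1.png',im)
ms=bot.camera_model('scene')
for n,P in dict(edgeL=[595,-184.5,45],edgeR=[450,-176,45],mk=[521,-179.9,63]).items():print(n,proj(P,ms).round(1))
cv2.imwrite('pics/c4.png',cv2.resize(im[160:260,150:310],None,fx=5,fy=5,interpolation=cv2.INTER_CUBIC))
E
```

```text
top0 [-4.330000e-02 -1.839119e+02] [-206.2 -206.7]
top3 [-3.240000e-02 -3.577435e+02] [-374.4 -374.7]
edgeL [[228.2 208.9]]
edgeR [[252.4 179.4]]
mk [[240.6 187.3]]
```

View pics/c4.png

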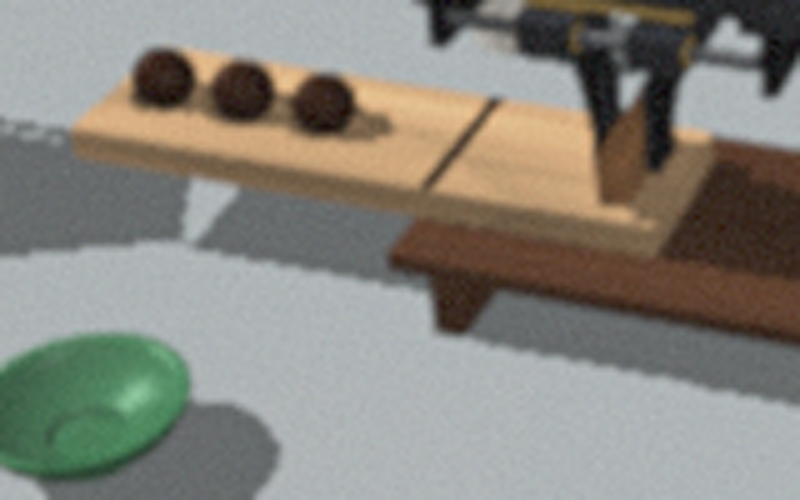

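```bash
python3 - <<'E'
from h import *
m=bot.camera_model('scene');f=lambda a:(np.array(a)+.5)/5-.5+[150,160]
print(world(f([[427,187],[497,100]]),63,m).round(1),world(f([[391,262],[422,219]]),45,m).round(1),world(f([[72,131],[190,48],[662,232]]),63,m).round(1))
E
```

```text
[[ 566.4 -176.5   63. ]
 [ 480.3 -172.5   63. ]] [[ 607.2 -180.3   45. ]
 [ 569.3 -179.9   45. ]] [[ 561.3 -373.6   63. ]
 [ 469.1 -355.5   63. ]
 [ 576.   -51.5   63. ]]
```

```bash
python3 - <<'E'
from h import *
m=bot.camera_model('wrist');p,R=st()
Rc=cv2.Rodrigues(m['rvec'])[0];Rct=Rc@R;tct=Rc@p+m['tvec']
def sub(v):
    t=(v[:3].mean()+v[-3:].mean())/2;s=np.sign(v[-1]-v[0]);i=np.argmax(s*v>s*t);return i-1+(t-v[i-1])/(v[i]-v[i-1])
for f,pt,yv,rl,re,cols in (('w4',[526.4,-147.2,268],[.999,-.046,.002],(18,36),(188,206),(256,262,268,370,376,381)),('w2',[552.8,-128,260.4],[.999,-.042,0],(42,60),(209,227),(235,240,245,350,355,360))):
    a=cv2.imread(f'pics/{f}.png').astype(float).mean(2)
    y=np.array(yv)/np.linalg.norm(yv);z=np.array([0,0,-1.]);x=np.cross(y,z);x/=np.linalg.norm(x);z=np.cross(x,y);Rt=np.c_[x,y,z]
    Rn=Rct@Rt.T;mm=dict(m,rvec=cv2.Rodrigues(Rn)[0].ravel(),tvec=tct-Rn@np.array(pt))
    L=[]
    for c in range(285,340,10):
        d=np.clip(np.median(a[rl[0]:rl[1],c])-15-a[rl[0]:rl[1],c],0,None);L.append(world([[c,rl[0]+(d*np.arange(len(d))).sum()/d.sum()]],63,mm)[0])
    E=np.array([world([[c,re[0]+sub(a[re[0]:re[1],c])]],45,mm)[0] for c in cols]);L=np.array(L)
    ke=np.polyfit(E[:,0],E[:,1],1);kl=np.polyfit(L[:,0],L[:,1],1)
    print(f,'line',kl.round(3),np.polyval(kl,531).round(1),'edge',ke.round(3),np.polyval(ke,521).round(1),E.round(1).tolist())
E
```

```text
t 28.3 tcp [527.  -80.6  85.6] y [-0.046 -0.999 -0.   ] z [ 0.001  0.    -1.   ] w 17.6 f 40.0 ft [0.9 5.5 5.7]
w4 line [-0.041 14.328] -7.3 edge [-6.10000e-02 -1.49282e+02] -181.2 [[451.4, -176.9, 45.0], [458.2, -177.4, 45.0], [465.0, -177.7, 45.0], [580.4, -184.9, 45.0], [587.2, -185.2, 45.0], [592.9, -185.4, 45.0]]
w2 line [-0.044 12.691] -10.4 edge [-6.80000e-02 -1.49091e+02] -184.4 [[452.8, -179.6, 45.0], [458.5, -180.2, 45.0], [464.1, -180.5, 45.0], [582.7, -188.7, 45.0], [588.4, -188.9, 45.0], [594.0, -189.2, 45.0]]
```

Wrist pictures give 174.0 mm for the slide and the top camera 173.0; 168.0 is done. About 5.6 mm remain.

Request:
arm_command:
  moves:
    - {"travel": [0,0.002,0],"turn": [0,0,0],"gripper": 0.01}
    - {"travel": [0,0.002,0],"turn": [0,0,0],"gripper": 0.01}
    - {"travel": [0,0.0016,0],"turn": [0,0,0],"gripper": 0.01}
    - {"travel": [0,0,0],"turn": [0,0,0],"gripper": 0.01}
    - {"travel": [0,0,0],"turn": [0,0,0],"gripper": 0.01}
    - {"travel": [0,0,0],"turn": [0,0,0],"gripper": 0.01}

```text
t: 29.05
tool_pos: [526.8, -85.9, 85.6]
orientation: [-0.0, 1.0, -0.023, 0.0]
ft_force: [0.2, 6.1, 5.9]
gripper_width: 17.6
finger_force: 40.0
```

```bash
python3 - <<'E'
from h import *
st();m=bot.camera_model('top');b=bot.snapshot('top')[:,:,::-1];cv2.imwrite('pics/top4.png',b)
for a,x0 in((cv2.imread('pics/top0.png'),405),(b,472)):
    a=a.astype(float);P=[]
    for y in (194,197,212,215,218):
        v=(a[y,x0:x0+20,2]-a[y,x0:x0+20,0]);t=(v[:5].mean()+v[-5:].mean())/2;i=np.argmax(v<t);x=x0+i-1+(v[i-1]-t)/(v[i-1]-v[i]);P.append(world([[x,y]],63,m)[0])
    P=np.array(P);k=np.polyfit(P[:,0],P[:,1],1);print(k.round(4),np.polyval(k,[515,525]).round(1))
im=bot.snapshot('scene')[:,:,::-1];cv2.imwrite('pics/scene2.png',im)
cv2.imwrite('pics/f.png',np.vstack([cv2.resize(im[150:300,150:550],None,fx=2,fy=2,interpolation=cv2.INTER_CUBIC),cv2.resize(b[120:270,150:550],None,fx=2,fy=2)])[:600])
E
```

```text
t 29.05 tcp [526.8 -85.9  85.6] y [-0.046 -0.999 -0.001] z [ 0.001  0.001 -1.   ] w 17.6 f 40.0 ft [0.2 6.1 5.9]
[-4.330000e-02 -1.839119e+02] [-206.2 -206.7]
[-3.410000e-02 -3.621784e+02] [-379.7 -380.1]
```

View pics/f.png

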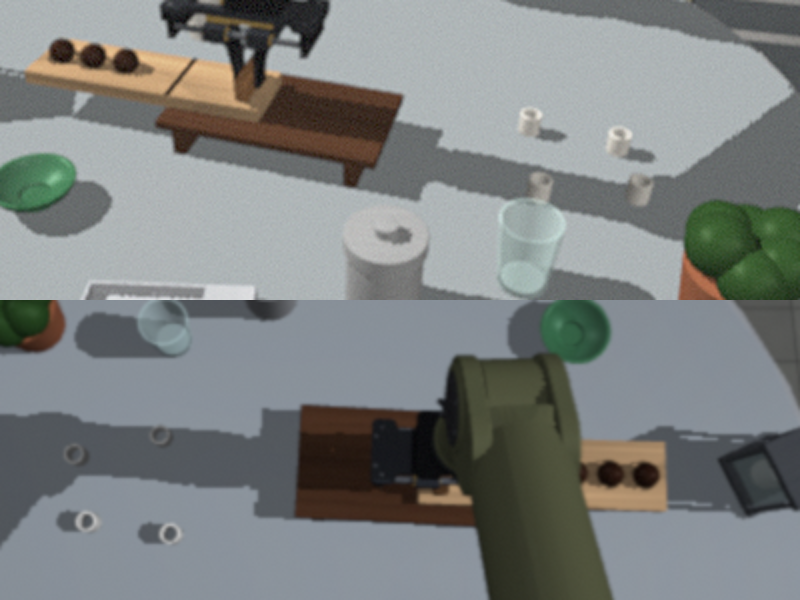

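The picture shows all truffles seated (62,50), (92,55), (125,60), the board flat and the line at (182,77) over the riser's edge. The stands are empty and the bystanders in view unmoved. The total shift is 173.5 mm, and the handle is still held with about 6 N down.

```bash
python3 -c "
from workcell import bot
print(bot.sign_off())"
```

```text
the job is handed in; nothing more can be done
None
```

I handed the job in after about 29 s: all three truffles are in the wells, and the board is slid out 173.5 mm, putting the dark line within about 1 mm of the riser's edge by my measurements. The gripper is still holding the handle end down with about 6 N, and the board looks flat in the last picture.

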